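# Load the wash tub and lock it by feel

### The job

Put the loose pipe elbow and the pipe tee into the steel wash tub so that both lie wholly inside, below its rim. Then take the locking pin by its head from its stand, feel with it along the hidden row of plugs under the sloping hood of the lock bracket for the one missing plug, push the pin fully home in that hole and leave it there. Leave the bowl, bottle, glass, spanner, nut, jar and brush where they are.

Things in the scene. Friction and masses are not known exactly. Their poses are not given: they have to be found in the camera images.
- station: Fixed stainless wash tub with a hooded lock bracket beside it, on one base plate 3 mm thick, turned up to 0.2 rad. Origin on the bench, x away from the robot at yaw 0, y along the unit. The open tub is centred at (30, 105) mm, 172 x 200 mm outside, 80 mm high, walls 4 mm, floor 4 mm above the bench. The bracket is at y = -154 to -26 mm, its highest edge about 110 mm above the bench.
- slot: The lock bracket: a narrow trough under a hood. Origin mid-face on the hidden face at the trough's bottom, 54 mm above the bench; z points out of the trough (up and to the robot, 27 degrees from vertical), y along it, x across it. Inside 20 mm wide (x -10 to 10) and 112 mm long (y -56 to 56). Sheets 4 mm thick: lower lip (-x) and ends rise to z = 35, the hood (+x) to z = 58.
- hole_row (a point): Same point as the origin of slot. The face here is a row of seven rigid, flush steel plugs along y, 16 mm each (centres y = -48, -32, -16, 0, 16, 32, 48). One, a different one each time, is missing: a hole 16 mm long in y, 20 mm wide in x, 40 mm deep with a firm bottom. Which one is not told, and the hood hides it: feel for it.
- pin: Locking pin: steel rod, 12 mm diameter, 115 mm long, hemispherical tip, under a black square head 22 x 22 mm, 40 mm long (115 to 155 mm from the tip, faces square to the pin's x and y). Origin at the tip end, z towards the head. 0.13 to 0.21 kg. It starts upright (a slight lean) in its stand, tip 8 mm above the bench. Home in the hole, its head stays about 17 mm clear of the hood's edge.
- pin_tip (a point): The very end of the pin's rounded tip.
- stand: Heavy fixed grey block, 75 x 75 x 50 mm high, with a vertical hole of 13.5 mm diameter, 42 mm deep, in the middle of its top. Origin at the centre of its underside.
- elbow: Stainless 90-degree pipe elbow lying flat. Two legs, 26 mm diameter, from a corner at (-25, -25) mm: one along +x, one along +y, each 66 mm long with a collar 36 mm in diameter on the last 12 mm. Axes 18 mm above its underside; origin on the underside, z up. 0.13 to 0.25 kg.
- elbow_a (a point): End centre of the elbow's x leg, at (41, -25, 18) mm.
- elbow_b (a point): End centre of the elbow's y leg, at (-25, 41, 18) mm.
- tee: Stainless pipe tee lying flat. The run is a 26 mm diameter pipe along x, 112 mm long, at y = -20 mm; the branch goes from its middle along +y to y = 44 mm. All three ends have a 36 mm diameter collar 12 mm long. Axes 18 mm above its underside; origin on the underside, z up. 0.17 to 0.34 kg.
- tee_a (a point): End centre of the run, at (56, -20, 18) mm.
- tee_b (a point): Other end centre of the run, at (-56, -20, 18) mm.
- tee_c (a point): End centre of the branch, at (0, 44, 18) mm.
- bowl: Bystander, loose: shallow terracotta bowl, 90 mm across, 35 high; origin on its underside.
- bottle: Bystander, loose: brown glass bottle, 66 mm across, 230 high; origin on its underside.
- glass: Bystander, loose: clear drinking glass, 68 mm across, 140 high; origin on its underside.
- spanner: Bystander, loose: steel spanner lying flat, 170 mm long; origin on its underside.
- nut: Bystander, loose: round brass hose nut, 52 mm across, 32 high; origin on its underside.
- jar: Bystander, loose: white plastic jar, 60 mm across, 70 high; origin on its underside.
- brush: Bystander, loose: small brush lying flat, 180 mm long; origin on its underside.

How it is judged:
By the outcome, as a careful person would: the job done as asked, in the order asked, and still so for the second after the job is handed in, with the robot touching nothing.
It also fails if it takes over 72 s, if anything falls off the work surface, if the arm or the gripper's body presses on something with over 40 N, if the wrist force passes 120 N, or if a joint passes its speed limit or range.

### The arm

A 6-joint arm with a two-finger parallel gripper is mounted at the origin on the work surface. World frame = base frame: x ahead of the robot, y to its left, z up, the work surface at z = 0. Lengths are in m, angles in rad, forces in N, time in s.
With the tool pointing down it reaches from about 0.2 to 0.875 m from the base axis. Payload 3.4 kg.
Tool frame: the origin (TCP) lies between the finger pads; the fingertips stand 25 mm ahead of it and the grasp point (between the pads) lies 6 mm ahead of it (r.nose_length is the z of the fingertips in the tool frame, in m); z points along the fingers, x is the direction in which the jaws open and shut, and the axes are right-handed (so a half turn about z gives the same grasp; the last joint's range is limited). The gripper opens to 94 mm and grips with 3 to 60 N. Pads are 16 mm wide; open, the fingers measure 119 mm over their backs; the gripper's body (75 mm by 177 mm) begins 78 mm behind the grasp point.
Start: joints at [-1.305, 0.276, 1.505, -0, 1.361, -0.121], TCP at [0.217, -0.533, 0.197] pointing down, gripper open.
Joint ranges: [-2.89, 2.89], [-0.75, 2.08], [0.22, 2.7], [-1.18, 4.32], [0.11, 2.71], [-2.7, 2.7]. Speed limits (rad/s): [2.57, 2.57, 3.14, 3.14, 3.14, 3.14].

### API

Orientations are given as a unit quaternion [w, x, y, z].
In Python, from plant import r, gripper_to, inverse_kinematics, vision, models, telemetry gives the robot as it stands. Calls block until the motion is done:
- r.move_to(position, orientation): joint-space move of the TCP to a pose.
- r.move_l(position, rot=None, vel=0.15, guard=None): straight line of the TCP; rot=None keeps the orientation; vel is the mean speed in m/s. With guard (N) it stops when the force on the tool has changed by that much, and returns True; else False.
- r.movej(angles): joint-space move.
- gripper_to(opening, f_grip=None): finger opening in m; f_grip is the grip in N (None keeps the last); returns when the fingers have stopped.
- r.hold(seconds).
- inverse_kinematics(position, orientation): joint angles nearest the present ones, or None.
- vision.snapshot(name): name is "side" or "top" or "wrist"; returns the picture (400x640x3 uint8, red, green, blue); there is no depth.
- vision.get_calibration(name): a dict with "fx", "fy", "cx", "cy" (pixels), "position" and "orientation" of the camera in the world. Camera axes: x right, y down, z forward; pixel columns grow to the right and rows downward; lengths in m; the calibration is good to about 2 mm. A picture is of the moment at which its call begins: read the wrist's pose just before it. get_calibration takes no time and is no camera call; for the wrist camera it gives the pose at the moment of the call.
A pose or a line that the arm cannot do raises r.PlanningError and nothing moves.
- r.sign_off(): hands the job in, once; it reports no verdict.
Trained networks look in the newest picture that a camera, given by its name, has taken for a name from the list of things; names that differ only in an ending like _2 or _b are one class to them, and where a whole thing is asked for, a point or a joint stands for the part that bears it (a point fixed in the world has none). Each returns a list of dicts, best first, with "score" (0 to 1); they miss things now and then, are a little off and sometimes report something else, mostly with a low value. They report only what shows in the picture. A call takes as long as a camera call.
- models.boxes_of(thing, camera): "at" ([x, y, z] in m, in world coordinates, good to about 4 mm: the middle of the surface that is visible of it).
- models.regions_of(thing, camera): "pixels" (400x640 bool, what is visible of it).
- models.mark_of(thing, camera): "at" ([x, y, z] in m, in world coordinates, good to about 4 mm: a listed point, or the origin of a listed thing).
Readings, each from a call of its own:
- telemetry.current_t(): time.
- telemetry.current_joints(): joint angles.
- telemetry.current_dq(): joint speeds.
- telemetry.current_joint_efforts(): joint torques, N m.
- telemetry.current_ee_pos(): TCP position.
- telemetry.current_tool_rot(): TCP orientation.
- telemetry.current_wrist_force(): force on the tool from outside, world axes, zero at the start.
- telemetry.current_torque(): the same for the moment, N m.
- telemetry.current_opening(): finger opening in m.
Only numpy, scipy, OpenCV 4.12 (cv2) and the standard library are available. Lean on these libraries where they do the work, as an engineer would, in place of code of your own. Each camera call takes 0.05 s, during which the arm holds its last target.

## Working session

There is one attempt and no reset: what is moved stays moved. The work goes in short steps, each a Python script; the robot and the scene stay as the last script left them, time stands still between calls to the robot, and variables do not carry over. Pictures are saved under pics/ and viewed, and the job is handed in when it is done.

```bash
ls; mkdir -p pics; python3 - <<'E'
from plant import r, gripper_to, inverse_kinematics, vision, models, telemetry
import cv2
print(telemetry.current_t(), telemetry.current_tool_rot(), telemetry.current_ee_pos())
for c in ("side","top","wrist"):
    im=vision.snapshot(c); cv2.imwrite(f"pics/a_{c}.png",im[:,:,::-1])
    k=vision.get_calibration(c); print(c,{a:(b if isinstance(b,float) else list(map(float,__import__('numpy').ravel(b)))) for a,b in k.items()})
    for n in ("station","slot","hole_row","pin","pin_tip","stand","elbow","elbow_a","tee","tee_a","tee_c") if c!="wrist" else ():
        print(c,n,[([round(float(v),3) for v in d["at"]],round(d["score"],2)) for d in models.mark_of(n,c)][:4])
print(telemetry.current_t())
E
```

```text
pics
0.0 [-5.81403730e-04  8.29832381e-01 -5.58012026e-01 -6.78745013e-04] [ 0.21676919 -0.53195606  0.19632669]
side {'fx': 396.7159779434974, 'fy': 396.7159779434974, 'cx': 319.7656721243887, 'cy': 195.76697317398683, 'position': [0.24107671739012257, 0.642194114373442, 0.9415327898708602], 'orientation': [0.07367883634214203, -0.17479527138987025, 0.9230640016584891, -0.33462051792624176]}
side station [([0.582, 0.002, -0.004], 0.8), ([0.315, -0.275, 0.022], 0.74)]
side slot [([0.526, -0.36, 0.008], 0.72), ([0.586, -0.085, 0.055], 0.63)]
side hole_row [([0.585, -0.087, 0.05], 0.82), ([0.534, -0.362, -0.001], 0.71)]
side pin [([0.526, -0.362, 0.01], 0.69)]
side pin_tip [([0.376, 0.29, -0.002], 0.58)]
side stand [([0.531, -0.363, 0.002], 0.98), ([0.361, -0.294, 0.001], 0.72), ([0.47, 0.381, 0.02], 0.63)]
side elbow [([0.41, -0.285, 0.019], 0.87), ([0.357, -0.291, 0.004], 0.66), ([0.316, -0.271, 0.021], 0.66)]
side elbow_a [([0.41, -0.285, 0.019], 0.87), ([0.357, -0.291, 0.004], 0.66), ([0.316, -0.271, 0.021], 0.66)]
side tee [([0.566, 0.325, 0.017], 0.97), ([0.471, 0.383, 0.021], 0.
[... 1182 characters left out ...]
, 0.62)]
top tee [([0.565, 0.323, 0.021], 0.96), ([0.467, 0.383, 0.016], 0.74), ([0.529, 0.369, 0.001], 0.61), ([0.553, 0.407, 0.017], 0.57)]
top tee_a [([0.565, 0.323, 0.021], 0.96), ([0.467, 0.383, 0.016], 0.74), ([0.529, 0.369, 0.001], 0.61), ([0.553, 0.407, 0.017], 0.57)]
top tee_c [([0.565, 0.323, 0.021], 0.96), ([0.467, 0.383, 0.016], 0.74), ([0.529, 0.369, 0.001], 0.61), ([0.553, 0.407, 0.017], 0.57)]
wrist {'fx': 307.6845600701158, 'fy': 307.6845600701158, 'cx': 316.8457713655076, 'cy': 203.56823517259986, 'position': [0.2888054797596743, -0.5026413563207335, 0.3856589547515669], 'orientation': [0.11054098991329271, 0.8223210956915437, -0.5531805903513133, -0.07456500243559962]}
1.25
```

View pics/a_top.png

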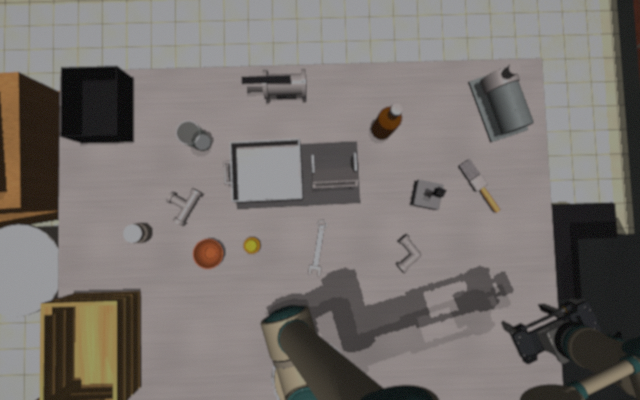

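View pics/a_side.png

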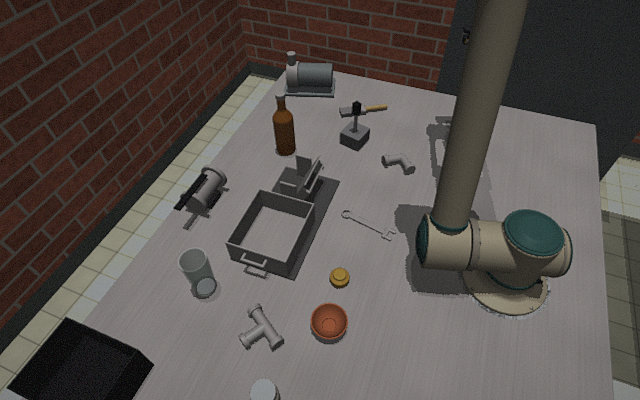

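The top view has the tub at about (267,172), the bracket at (335,172), the elbow at (407,253), the tee at (184,205) and the stand and pin at (430,193). The network's end points agree with the given dimensions of the elbow and tee. Next I'll refine the station yaw by projecting a model onto the picture.

```bash
cat > h.py <<'E'
from plant import r, gripper_to, inverse_kinematics, vision, models, telemetry
import numpy as np, cv2, json
from scipy.spatial.transform import Rotation as R
def q(Rm): x=R.from_matrix(Rm).as_quat(); return np.array([x[3],x[0],x[1],x[2]])
def Rq(w): return R.from_quat([w[1],w[2],w[3],w[0]]).as_matrix()
def proj(k,P):
    P=np.atleast_2d(P); c=(P-np.array(k["position"]))@Rq(k["orientation"])
    return np.c_[k["fx"]*c[:,0]/c[:,2]+k["cx"],k["fy"]*c[:,1]/c[:,2]+k["cy"]]
def Rz(a): return R.from_euler('z',a).as_matrix()
def down(a):  # tool down, jaw (tool x) along world yaw a
    x=np.array([np.cos(a),np.sin(a),0]); z=np.array([0,0,-1.]); return np.c_[x,np.cross(z,x),z]
def snap(c,n):
    k=vision.get_calibration(c); im=vision.snapshot(c); cv2.imwrite(f"pics/{n}.png",im[:,:,::-1]); return im,k
E
cat > fit.py <<'E'
from h import *
from scipy.optimize import minimize
# marked edges: search pose maximizing gradient along rim lines in both cameras
rim=[(-56,5),(116,5),(116,205),(-56,205)]
rimi=[(-52,9),(112,9),(112,201),(-52,201)]
def lines():
    L=[]
    for S in (rim,rimi):
        for i in range(4):
            a=np.array(S[i]);b=np.array(S[(i+1)%4])
            L.append(np.c_[a+(b-a)*np.linspace(.03,.97,80)[:,None],np.full(80,80.)]/1000)
    return L
G={}
for c in("top","side"):
    g=cv2.cvtColor(cv2.imread(f"pics/a_{c}.png"),cv2.COLOR_BGR2GRAY).astype(np.float32)
    g=cv2.GaussianBlur(g,(0,0),1.0)
    G[c]=(cv2.Sobel(g,cv2.CV_32F,1,0),cv2.Sobel(g,cv2.CV_32F,0,1),vision.get_calibration(c))
def cost(p,cs=("top","side")):
    T=np.array([p[0],p[1],0]);s=0
    for c in cs:
        gx,gy,k=G[c]
        for l in lines():
            u=proj(k,l@Rz(p[2]).T+T); d=u[-1]-u[0]; n=np.array([-d[1],d[0]])/np.linalg.norm(d)
            m=u.astype(np.float32)
            a=cv2.remap(gx,m[:,0:1],m[:,1:2],1)[:,0]*n[0]+cv2.remap(gy,m[:,0:1],m[:,1:2],1)[:,0]*n[1]
            s-=min(abs(a.mean()),80)
    return s
for cs in (("top",),("side",),("top","side")):
    best=min(((cost((x,y,t),cs),x,y,t) for x in np.arange(.572,.6,.003) for y in np.arange(-.012,.016,.003) for t in np.arange(-.2,.21,.02)))
    m=minimize(cost,best[1:],args=(cs,),method="Nelder-Mead",options=dict(initial_simplex=[np.array(best[1:])+d for d in ([0,0,0],[.002,0,0],[0,.002,0],[0,0,.015])]))
    print(cs,best,m.x,m.fun)
p=m.x
for c in("top","side"):
    im=cv2.resize(cv2.imread(f"pics/a_{c}.png"),None,fx=4,fy=4,interpolation=cv2.INTER_CUBIC);k=G[c][2]
    def dr(pts,col):
        u=(proj(k,np.array(pts)/1000@Rz(p[2]).T+[p[0],p[1],0])*4+1.5).astype(int); cv2.polylines(im,[u],True,col,1)
    dr([(*a,80) for a in rim],(0,0,255));dr([(*a,80) for a in rimi],(0,255,0))
    u=proj(k,np.array([[p[0],p[1],.05]]))[0]*4
    x0=int(np.clip(u[0]-400,0,2560-800));y0=int(np.clip(u[1]-300,0,1000))
    cv2.imwrite(f"pics/fit_{c}.png",im[y0:y0+600,x0:x0+800])
E
python3 fit.py
```

```text
('top',) (-640, np.float64(0.575), np.float64(0.0029999999999999957), np.float64(-0.04000000000000009)) [ 0.575  0.003 -0.04 ] -640.0
('side',) (-640, np.float64(0.575), np.float64(0.008999999999999994), np.float64(-0.04000000000000009)) [ 0.575  0.009 -0.04 ] -640.0
('top', 'side') (np.float64(-1241.3657708173077), np.float64(0.575), np.float64(0.008999999999999994), np.float64(-0.04000000000000009)) [ 0.57797448  0.00864467 -0.04178393] -1248.1163880150161
```

```bash
sed -i 's/min(abs(a.mean()),80)/min(abs(a.mean()),400)/' fit.py; python3 fit.py
```

```text
('top',) (np.float64(-1271.19197819025), np.float64(0.584), np.float64(0.0029999999999999957), np.float64(0.01999999999999988)) [0.58292246 0.00270354 0.01863054] -1286.4812375627657
('side',) (np.float64(-1288.7995416997016), np.float64(0.584), np.float64(0.005999999999999995), np.float64(0.01999999999999988)) [0.58387358 0.00676263 0.02010502] -1301.0378112464684
('top', 'side') (np.float64(-2408.615197944081), np.float64(0.584), np.float64(0.0029999999999999957), np.float64(0.01999999999999988)) [0.58346303 0.00488805 0.01989856] -2443.68268900134
```

View pics/fit_top.png

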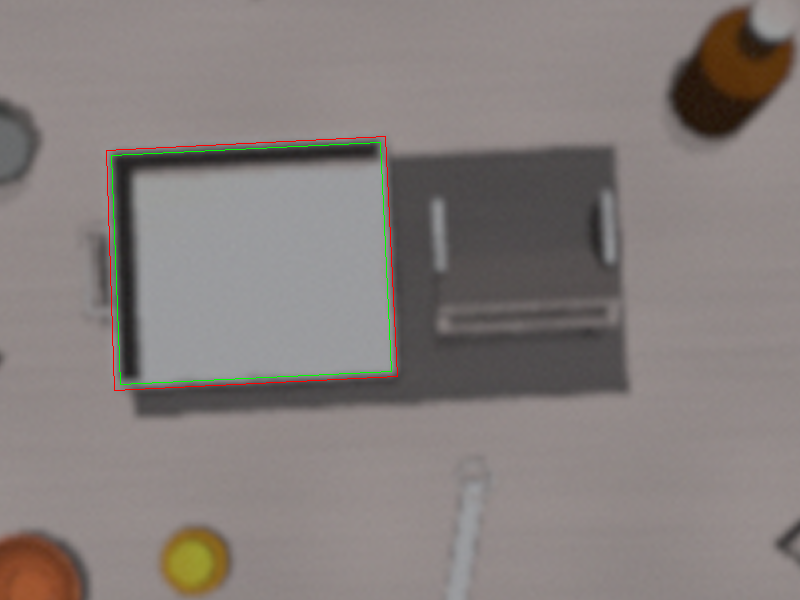

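View pics/fit_side.png

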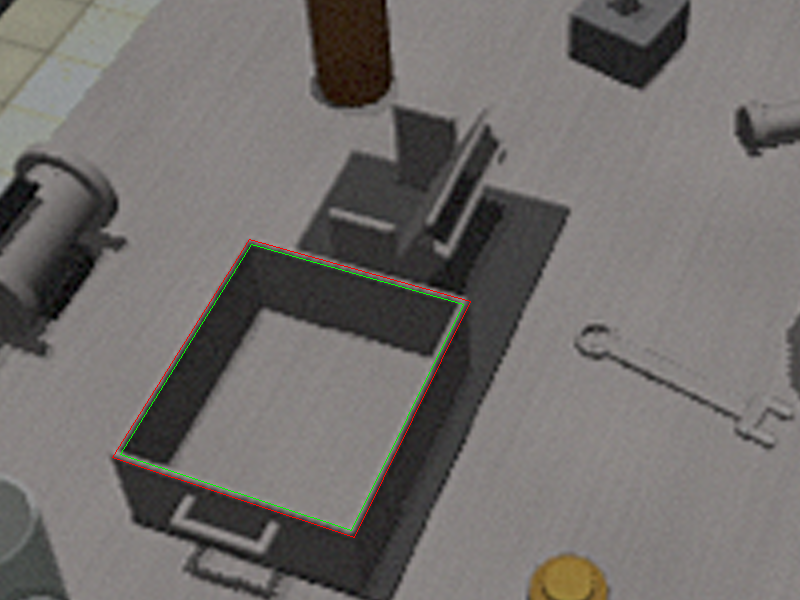

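The fit is tight (rim outlines overlay the tub in both views): station at (0.5835, 0.005), yaw 0.020. Elbow first.

```bash
cat >> h.py <<'E'
ST=np.array([.5835,.005]);SY=.0199
def sta(x,y,z): return np.r_[ST+Rz(SY)[:2,:2]@[x,y],z]
def jplan(pos,a):
    best=None;j0=telemetry.current_joints()
    for t in(a,a+np.pi):
        s=inverse_kinematics(np.array(pos),q(down(t)))
        if s is not None:
            s=np.array(s); c=np.abs(s-j0).max()
            if best is None or c<best[0]: best=(c,t,s)
    return best
def st(msg=""):
    print(msg,"t",round(telemetry.current_t(),2),"p",np.round(telemetry.current_ee_pos(),4),"op",round(telemetry.current_opening(),4),"F",np.round(telemetry.current_wrist_force(),1))
E
cat > pick1.py <<'E'
from h import *
ea=np.array([.409,-.2885]);eb=np.array([.317,-.274])
d=ea-eb; th=np.arctan2(d[1],d[0])+np.pi/4
c=(ea+eb)/2; o=c-Rz(th)[:2,:2]@[.008,.008]
g=o+Rz(th)[:2,:2]@[-.025,.004]
print("yaw",th,"o",o,"g",g)
b=jplan([*g,.12],th);print(b)
gripper_to(.06)
r.movej(list(b[2]));st()
im,k=snap("wrist","w1")
print([(np.round(m["at"],3),round(m["score"],2)) for m in models.mark_of("elbow","wrist")])
json.dump(dict(th=th,o=list(o),g=list(g),a=float(b[1])),open("e.json","w"))
E
python3 pick1.py
```

```text
yaw 0.6290753821380219 o [ 0.3612386  -0.29242575] g [ 0.33867072 -0.3039014 ]
(np.float64(1.3925305893114777), np.float64(0.6290753821380219), array([-8.84455676e-01,  1.57127297e-01,  1.87093143e+00, -4.44089210e-16,
        1.11353392e+00, -1.51353106e+00]))
 t 3.21 p [ 0.339  -0.3047  0.1204] op 0.0595 F [ 0.8 -0.4  0.6]
[(array([ 0.36 , -0.292,  0.001]), 0.87), (array([ 0.312, -0.278,  0.021]), 0.64)]
```

View pics/w1.png

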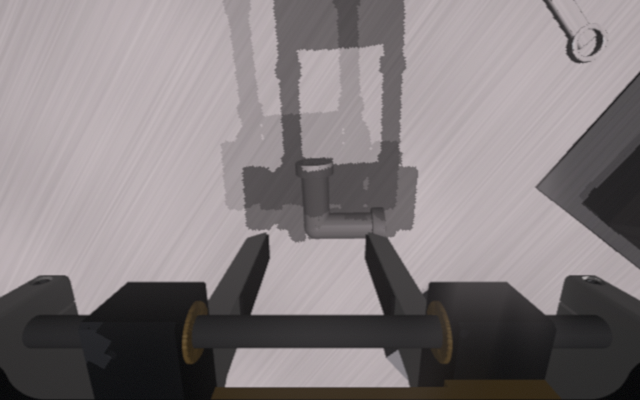

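The wrist view shows the y leg at about (315,195), centred between the fingers and square to the jaws. Grasp it.

```bash
cat > pick2.py <<'E'
from h import *
e=json.load(open("e.json"));g=e["g"]
print(r.move_l([*g,.029],vel=.15,guard=15));st()
gripper_to(0.0,f_grip=45);st("grip")
r.move_l([*g,.27],vel=.3);st("lift")
t=sta(30-25,61+4,.29);b=jplan(t,SY);print(b)
r.movej(list(b[2]));st("over")
snap("wrist","w2");snap("side","s2")
E
python3 pick2.py
```

```text
False
 t 4.07 p [ 0.339  -0.3046  0.0294] op 0.0604 F [-1.3  0.4 -0.2]
grip t 5.06 p [ 0.3387 -0.3039  0.029 ] op 0.001 F [-0.7  0.6 -0.3]
lift t 6.01 p [ 0.338  -0.3031  0.2686] op 0.0005 F [ 0.  -0.6 -0.1]
NoneTraceback (most recent call last):
  File "pick2.py", line 7, in <module>
    r.movej(list(b[2]));st("over")
                 ~^^^
TypeError: 'NoneType' object is not subscriptable
```

```bash
python3 - <<'E'
from h import *
im,k=snap("wrist","w2");snap("side","s2")
print([(np.round(m["at"],3),round(m["score"],2)) for m in models.mark_of("elbow","wrist")])
print([(np.round(m["at"],3),round(m["score"],2)) for m in models.mark_of("elbow","side")])
print(proj(k,[*telemetry.current_ee_pos()[:2],.02]))
for z in(.1,.15,.2,.25,.29,.35): print(z,jplan(sta(5,65,z),SY))
E
```

```text
[(array([ 0.356, -0.288,  0.   ]), 0.81), (array([ 0.584, -0.084,  0.056]), 0.71), (array([ 0.407, -0.284,  0.021]), 0.7), (array([ 0.312, -0.277,  0.023]), 0.55)]
[(array([ 0.313, -0.274,  0.021]), 0.74), (array([ 0.411, -0.286,  0.023]), 0.66), (array([ 0.36 , -0.293,  0.003]), 0.56), (array([ 0.584, -0.086,  0.05 ]), 0.34)]
[[316.04678837 175.55137861]]
0.1 None
0.15 None
0.2 None
0.25 None
0.29 None
0.35 None
```

View pics/w2.png

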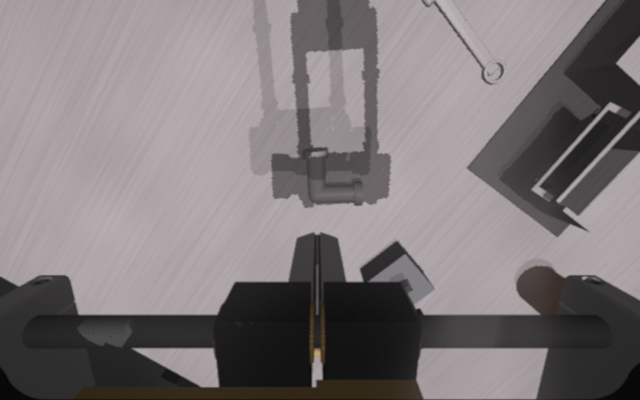

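View pics/s2.png

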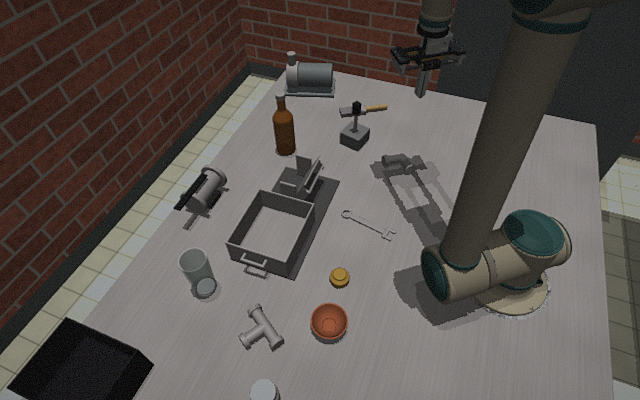

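The elbow was not taken. I'll check its pose by overlaying the model on the saved pictures, which uses no robot time.

```bash
python3 - <<'E'
from h import *
k=vision.get_calibration("wrist"); p=np.array(telemetry.current_ee_pos()); Rt=Rq(telemetry.current_tool_rot())
rel=Rt.T@(np.array(k["position"])-p); Rr=Rt.T@Rq(k["orientation"]); print(rel,Rt)
e=json.load(open("e.json"));g=np.array(e["g"])
k1=dict(k); k1["position"]=np.array([.339,-.3047,.1204])+Rt@rel
def ov(kk,f,out,x0,y0,s=4,w=200,h=150):
    im=cv2.resize(cv2.imread(f),None,fx=s,fy=s,interpolation=cv2.INTER_CUBIC)
    th=e["th"];o=np.array(e["o"])
    for L,col in (([(41,-25,18),(-25,-25,18),(-25,41,18)],(0,0,255)),([(41,-38,18),(-38,-38,18),(-38,41,18)],(0,255,0)),([(41,-12,18),(-12,-12,18),(-12,41,18)],(0,255,0))):
        P=np.array(L)/1000@Rz(th).T+[*o,0]
        cv2.polylines(im,[(proj(kk,P)*s+1.5).astype(int)],False,col,1)
    cv2.circle(im,tuple((proj(kk,[*g,.018])[0]*s+1.5).astype(int)),6,(255,0,0),2)
    cv2.imwrite(out,im[y0*s:(y0+h)*s,x0*s:(x0+w)*s])
ov(k1,"pics/w1.png","pics/o1.png",220,130)
ov(k,"pics/w2.png","pics/o2.png",220,110)
ov(vision.get_calibration("top"),"pics/a_top.png","pics/o3.png",330,200)
E
```

```text
[ 0.00099018 -0.07731946 -0.18846216] [[ 8.08606403e-01  5.88345765e-01 -2.22401104e-03]
 [ 5.88349942e-01 -8.08601712e-01  2.75985891e-03]
 [-1.74587829e-04 -3.54013636e-03 -9.99993718e-01]]
```

View pics/o1.png

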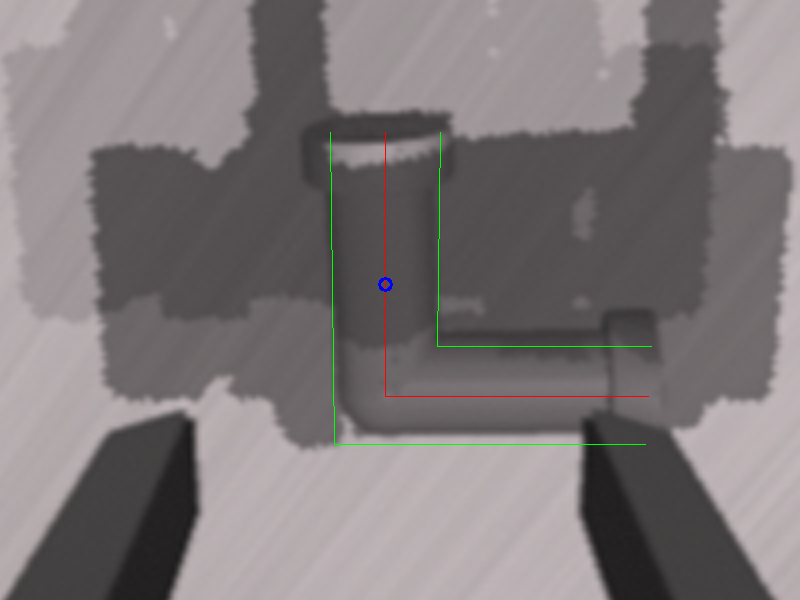

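View pics/o2.png

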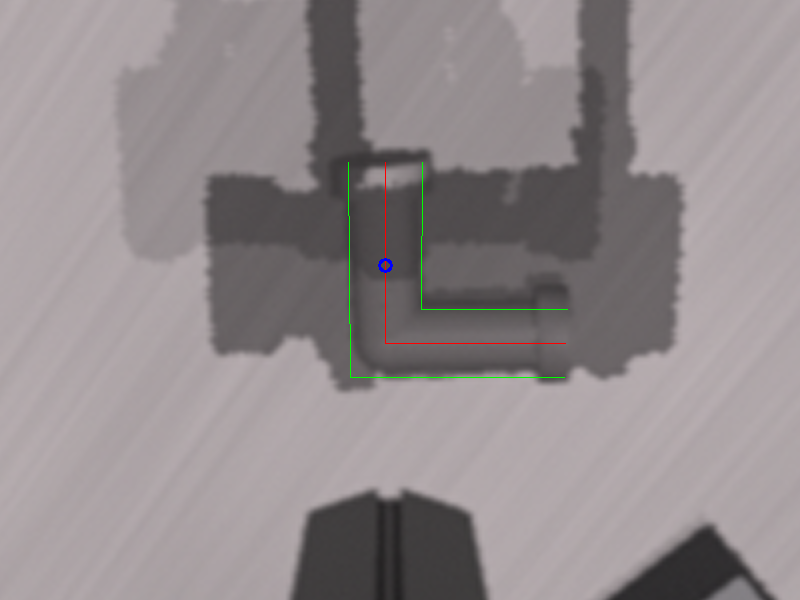

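View pics/o3.png

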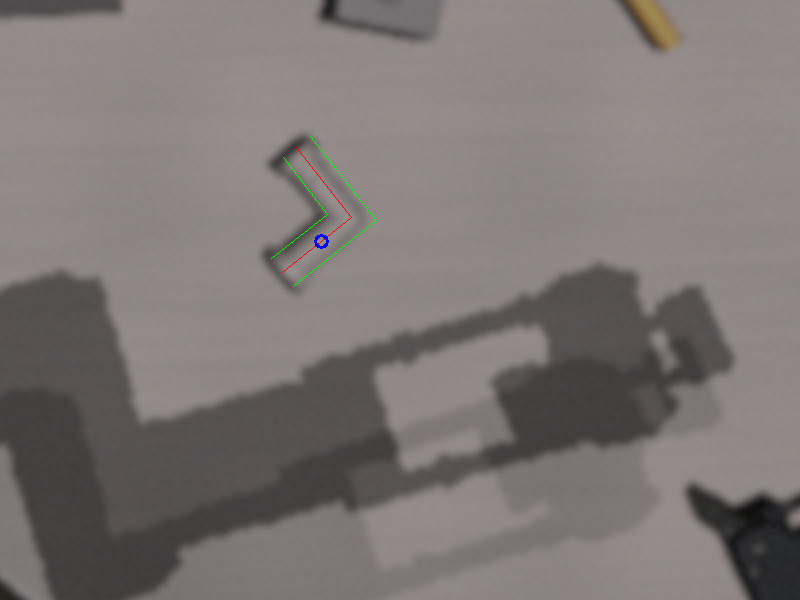

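```bash
python3 - <<'E'
from h import *
print(r.nose_length)
k=vision.get_calibration("wrist"); p=np.array(telemetry.current_ee_pos()); Rt=Rq(telemetry.current_tool_rot())
for op in(.0,.0595):
  for z in(0,.006,.015,.025):
    print(op,z,proj(k,[p+Rt@np.array([s*op/2,y,z]) for s in(-1,1) for y in (-.008,0,.008)]).round(0).tolist())
print(telemetry.current_joints().__repr__(), r.__dict__.keys() if hasattr(r,'__dict__') else '')
E
```

```text
0.025
0.0 0 [[315.0, 230.0], [315.0, 241.0], [315.0, 252.0], [315.0, 230.0], [315.0, 241.0], [315.0, 252.0]]
0.0 0.006 [[315.0, 227.0], [315.0, 238.0], [315.0, 249.0], [315.0, 227.0], [315.0, 238.0], [315.0, 249.0]]
0.0 0.015 [[315.0, 222.0], [315.0, 233.0], [315.0, 244.0], [315.0, 222.0], [315.0, 233.0], [315.0, 244.0]]
0.0 0.025 [[315.0, 218.0], [315.0, 228.0], [315.0, 238.0], [315.0, 218.0], [315.0, 228.0], [315.0, 238.0]]
0.0595 0 [[269.0, 230.0], [270.0, 241.0], [270.0, 252.0], [361.0, 230.0], [361.0, 241.0], [360.0, 252.0]]
0.0595 0.006 [[271.0, 227.0], [271.0, 238.0], [272.0, 249.0], [360.0, 227.0], [359.0, 238.0], [359.0, 249.0]]
0.0595 0.015 [[273.0, 222.0], [273.0, 233.0], [274.0, 244.0], [358.0, 222.0], [358.0, 233.0], [357.0, 244.0]]
0.0595 0.025 [[275.0, 218.0], [275.0, 228.0], [275.0, 238.0], [356.0, 218.0], [356.0, 228.0], [355.0, 238.0]]
array([-8.84480420e-01,  5.77837331e-02,  1.60418408e+00,  2.85452888e-05,
        1.48316917e+00, -1.51349937e+00]) dict_keys([])
```

The fingertips in the wrist picture (closed, at about (317,232)) look about 25 mm shorter than r.nose_length says: the gripper closed above the elbow. (My IK failure was just mm passed as m.) A guarded touch on bare bench will tell.

```bash
sed -i 's/Rz(SY)\[:2,:2\]@\[x,y\]/Rz(SY)[:2,:2]@[x\/1000,y\/1000]/' h.py; python3 - <<'E'
from h import *
r.move_l([.29,-.35,.045],vel=.35);st()
print(r.move_l([.29,-.35,-.004],vel=.04,guard=4));st("touch")
r.move_l([.29,-.35,.04],vel=.3)
E
```

```text
t 7.03 p [ 0.2905 -0.3506  0.0455] op 0.0006 F [ 1.  -0.5  0.1]
False
touch t 8.4 p [ 0.2901 -0.3502 -0.0038] op 0.0005 F [-0.1 -0.4 -0.2]
```

```bash
python3 - <<'E'
from h import *
r.move_l([.29,-.35,-.002],vel=.3)
print(r.move_l([.29,-.35,-.035],vel=.03,guard=4));st("touch")
p=telemetry.current_ee_pos();r.move_l([.29,-.35,p[2]+.002],vel=.05)
im,k=snap("wrist","w3");snap("side","s3")
r.move_l([.29,-.35,.08],vel=.3);st()
E
```

```text
True
touch t 9.46 p [ 0.2905 -0.3508 -0.008 ] op 0.0005 F [-0.7  0.3  4.6]
 t 10.24 p [ 0.2903 -0.3505  0.0809] op 0.0007 F [-0.1 -0.1 -0.9]
```

View pics/w3.png

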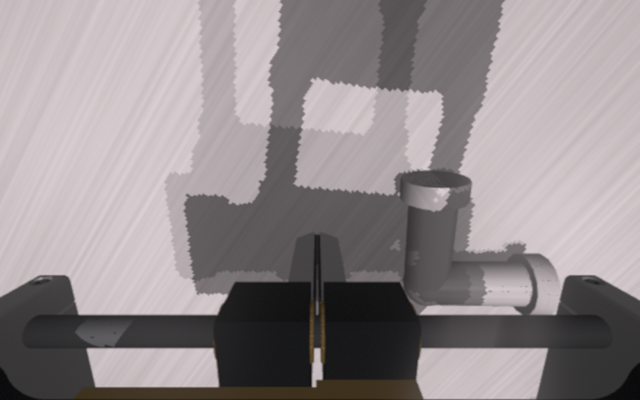

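The touch comes at TCP z = -8 mm. So the fingertips really stand 8 mm *behind* the TCP, where 25 mm ahead was stated, and the camera agrees. I take tip at tool z = -0.008 and grasp point at -0.027, and retry.

```bash
cat > pick2.py <<'E'
from h import *
e=json.load(open("e.json"));g=np.array(e["g"])
gripper_to(.06)
r.move_l([*g,.06],vel=.3)
print(r.move_l([*g,-.004],vel=.15,guard=12));st()
gripper_to(0.0,f_grip=45);st("grip")
r.move_l([*g,.2],vel=.35);st("lift")
t=sta(30-25,61+4,.2);b=jplan(t,SY);print(b)
snap("side","s4a")
if telemetry.current_opening()>.015:
    r.movej(list(b[2]));st("over")
    snap("wrist","w4");snap("side","s4")
E
python3 pick2.py
```

```text
False
 t 12.22 p [ 0.3386 -0.3049 -0.0036] op 0.0598 F [ 0.2 -0.3  0.5]
grip t 12.87 p [ 0.3387 -0.304  -0.0037] op 0.0252 F [-0.9 -0.3  3.2]
lift t 13.6 p [ 0.3378 -0.3027  0.1983] op 0.0248 F [-0.4 -0.7 -2.6]
(np.float64(1.4948139265561022), 0.0199, array([ 1.16922554e-03,  2.99091497e-01,  1.46436118e+00, -4.44089210e-16,
        1.37813998e+00, -1.87307745e-02]))
over t 15.3 p [0.5869 0.0692 0.1994] op 0.0249 F [ 0.1  0.4 -1.1]
```

View pics/w4.png

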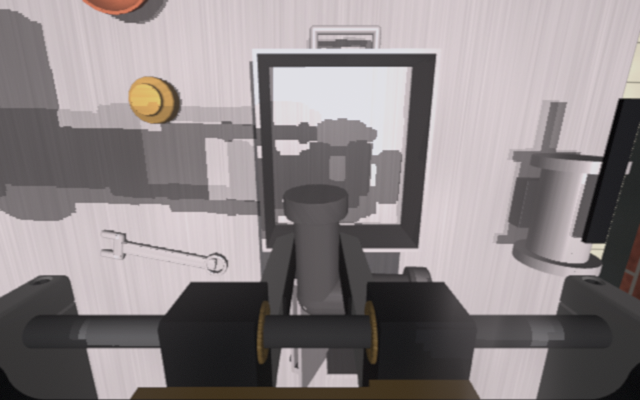

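View pics/s4.png

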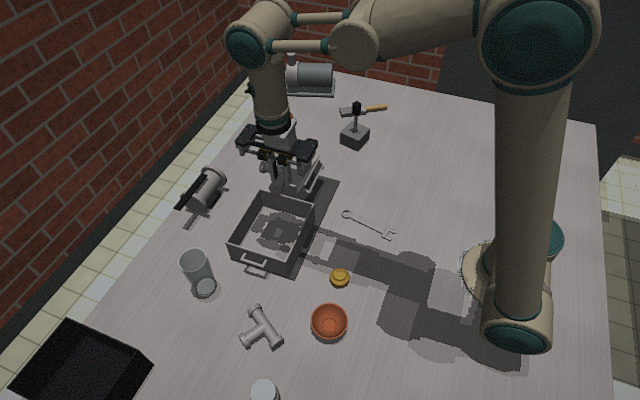

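The elbow is held level with its y leg toward the tub's far end. Lower, release and go for the tee.

```bash
cat > place1.py <<'E'
from h import *
t=sta(5,65,.2)
r.move_l([*t[:2],.06],vel=.3);st()
print(r.move_l([*t[:2],.002],vel=.1,guard=8));st("down")
gripper_to(.045);st()
r.move_l([*t[:2],.2],vel=.35);st()
# tee
ta=np.array([.5655,.324]);tb=np.array([.469,.383]);tc=np.array([.5515,.4055]);to=np.array([.528,.367])
d=ta-tb;th=np.arctan2(d[1],d[0]);m=(ta+tb)/2
print("yaw",th,"branch",np.arctan2(*(tc-m)[::-1])-np.pi/2)
R2=Rz(th)[:2,:2]; o=np.mean([m-R2@[0,-.02],tc-R2@[0,.044],to],axis=0)
g=o+R2@[0,.010]
b=jplan([*g,.12],th);print(o,g,b)
gripper_to(.065)
r.movej(list(b[2]));st()
k=snap("wrist","w5")[1]
print([(np.round(m["at"],3),round(m["score"],2)) for m in models.mark_of("tee","wrist")])
im=cv2.imread("pics/w5.png")
P=np.array([(56,-20,18),(-56,-20,18),(0,-20,18),(0,44,18)])/1000@Rz(th).T+[*o,0]
cv2.polylines(im,[proj(k,P).astype(int)],False,(0,0,255),1);cv2.circle(im,tuple(proj(k,[*g,.018])[0].astype(int)),3,(255,0,0),1);cv2.imwrite("pics/w5o.png",im)
snap("top","t5")
json.dump(dict(th=th,o=list(o),g=list(g)),open("t.json","w"))
E
python3 place1.py
```

```text
t 16.02 p [0.5883 0.0696 0.0609] op 0.025 F [-0.4  0.1 -1.3]
False
down t 16.75 p [0.5881 0.0701 0.0029] op 0.0248 F [ 0.9  0.8 -1.9]
 t 17.27 p [0.5873 0.0701 0.0022] op 0.0451 F [ 0.1  0.5 -0.1]
 t 17.99 p [0.5861 0.0701 0.1986] op 0.0453 F [-0.1  0.7 -0.7]
yaw -0.5487589581892878 branch -0.5824347323546457
[0.52807697 0.36850795] [0.53329326 0.37703968] (np.float64(1.0764727493796402), np.float64(-0.5487589581892878), array([ 5.08949387e-01,  4.39336830e-01,  1.44691296e+00, -4.44089210e-16,
        1.25534287e+00,  1.05770834e+00]))
 t 19.74 p [0.5339 0.3764 0.1204] op 0.0648 F [-0.6 -0.2 -0.1]
[(array([0.568, 0.325, 0.022]), 0.93), (array([0.469, 0.376, 0.02 ]), 0.77), (array([0.55 , 0.405, 0.018]), 0.71), (array([0.529, 0.366, 0.   ]), 0.7), (array([0.441, 0.498, 0.001]), 0.37)]
```

View pics/w5o.png

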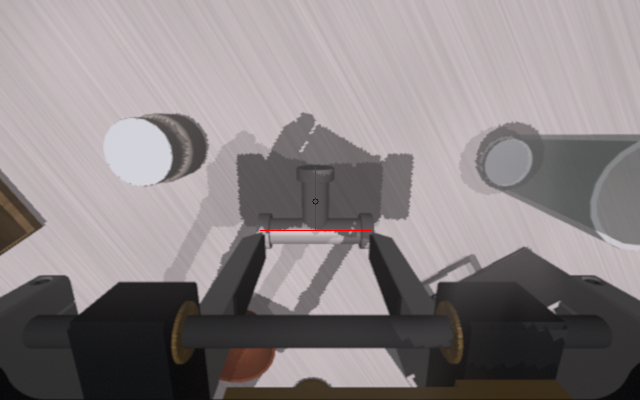

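View pics/t5.png

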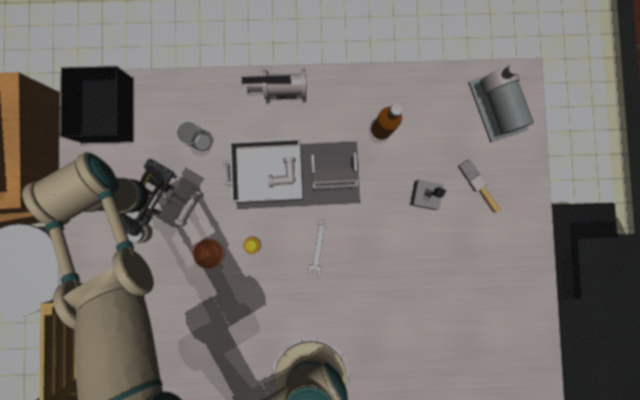

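```bash
python3 - <<'E'
from h import *
for n in("glass","jar","bowl"):
    print(n,[(np.round(m["at"],3),round(m["score"],2)) for m in models.mark_of(n,"top")][:2])
t=json.load(open("t.json"));a=t["th"];x=np.array([np.cos(a),np.sin(a)]);y=np.array([-x[1],x[0]]);g=np.array(t["g"])
print([list(np.round(g+i*.0885*x+j*.0375*y,3)) for i in(-1,1) for j in(-1,1)])
E
```

```text
glass [(array([0.715, 0.306, 0.001]), 0.76)]
jar [(array([ 0.444,  0.496, -0.001]), 0.63)]
bowl [(array([ 0.534, -0.36 ,  0.009]), 0.7), (array([ 0.378,  0.288, -0.   ]), 0.58)]
[[np.float64(0.438), np.float64(0.391)], [np.float64(0.477), np.float64(0.455)], [np.float64(0.589), np.float64(0.299)], [np.float64(0.628), np.float64(0.363)]]
```

Clear of the glass (0.715, 0.306) and the jar. Grasp the tee.

```bash
cat > pick3.py <<'E'
from h import *
e=json.load(open("t.json"));g=np.array(e["g"])
r.move_l([*g,.04],vel=.3)
print(r.move_l([*g,-.004],vel=.12,guard=12));st()
gripper_to(0.0,f_grip=55);st("grip")
r.move_l([*g,.2],vel=.3);st("lift")
if telemetry.current_opening()>.015:
    t=sta(30,152+10,.2);b=jplan(t,SY);print(b)
    r.movej(list(b[2]));st("over")
    r.move_l([*t[:2],.08],vel=.3)
    snap("wrist","w6");snap("side","s6")
E
python3 pick3.py
```

```text
False
 t 20.98 p [ 0.5343  0.3777 -0.0026] op 0.0648 F [ 0.7 -0.3  1.3]
grip t 21.69 p [ 0.5332  0.3771 -0.0039] op 0.0246 F [-0.7 -0.   1.7]
lift t 22.52 p [0.5321 0.3763 0.1979] op 0.0248 F [ 0.3  0.3 -2.9]
(np.float64(0.9195402690981065), 0.0199, array([ 1.58088445e-01,  3.62063292e-01,  1.36952816e+00, -4.44089210e-16,
        1.41000121e+00,  1.38188445e-01]))
over t 23.42 p [0.6094 0.1682 0.1983] op 0.0248 F [ 0.   0.2 -1.8]
```

View pics/w6.png

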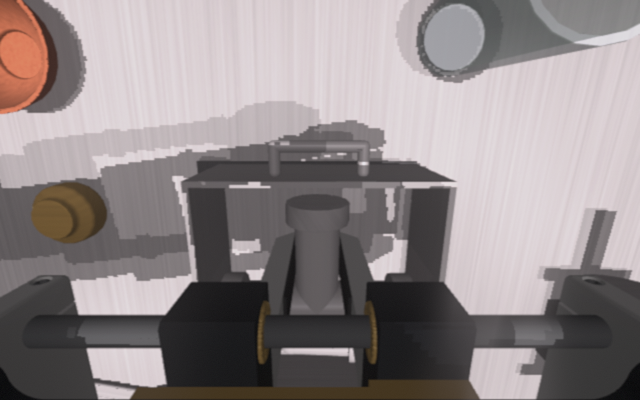

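View pics/s6.png

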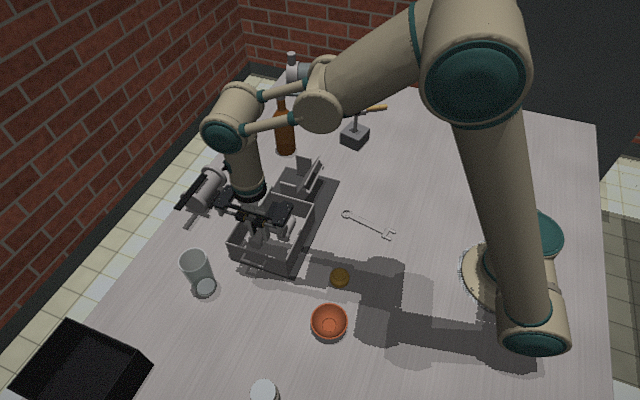

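```bash
cat > place2.py <<'E'
from h import *
t=sta(30,162,.2)
print(r.move_l([*t[:2],.002],vel=.12,guard=8));st("down")
gripper_to(.045);st()
r.move_l([*t[:2],.22],vel=.35);st()
gripper_to(.05)
b=jplan([.529,-.362,.24],np.pi/2);print(b)
r.movej(list(b[2]));st()
k=snap("wrist","w7")[1];snap("top","t7");snap("side","s7")
for c in("wrist","top","side"):
  for n in("pin","stand"):
    print(c,n,[(np.round(m["at"],3),round(m["score"],2)) for m in models.mark_of(n,c)][:3],[(np.round(m["at"],3),round(m["score"],2)) for m in models.boxes_of(n,c)][:2])
k["position"]=list(map(float,k["position"]));k["orientation"]=list(map(float,k["orientation"]));json.dump(k,open("k7.json","w"))
E
python3 place2.py
```

```text
False
down t 24.87 p [0.6112 0.1677 0.0029] op 0.0249 F [ 0.1  0.4 -2.8]
 t 25.4 p [0.6104 0.1676 0.0022] op 0.0451 F [ 0.9 -0.5 -0.8]
 t 26.18 p [0.6092 0.1674 0.2184] op 0.0449 F [-0.1 -0.3 -0.5]
(np.float64(0.866623089570665), 4.71238898038469, array([-7.08598423e-01,  3.58576008e-01,  1.27767635e+00, -4.44089210e-16,
        1.50534029e+00,  8.62197904e-01]))
 t 28.43 p [ 0.5296 -0.3609  0.24  ] op 0.0503 F [ 0.9 -0.4 -0.1]
wrist pin [(array([ 0.528, -0.362,  0.004]), 0.96)] [(array([ 0.536, -0.364,  0.164]), 0.83)]
wrist stand [(array([ 0.53 , -0.364, -0.001]), 0.85), (array([ 0.551, -0.528, -0.005]), 0.56)] [(array([ 0.543, -0.367,  0.049]), 0.68)]
top pin [(array([ 0.533, -0.363,  0.01 ]), 0.38)] []
top stand [(array([ 0.528, -0.361,  0.001]), 0.91)] [(array([ 0.526, -0.345,  0.051]), 0.75)]
side pin [(array([ 0.527, -0.363,  0.011]), 0.73), (array([ 0.584, -0.086,  0.052]), 0.62), (array([ 0.549, -0.536,  0.   ]), 0.5)] [(array([ 0.527, -0.358,  0.137]), 0.7), (array([0.599, 0.058, 0.032]), 0.59)]
side stand [(array([ 0.533, -0.361,  0.001]), 0.64)] [(array([ 0.53 , -0.34 ,  0.053]), 0.68)]
```

View pics/w7.png

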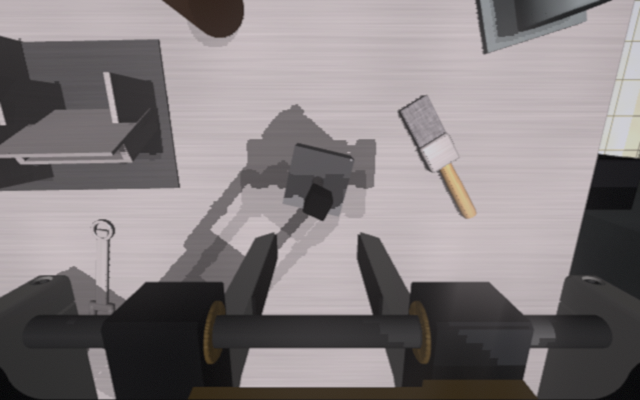

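View pics/t7.png

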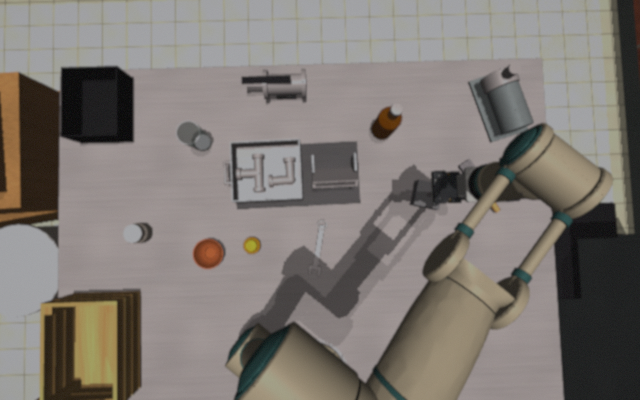

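View pics/s7.png

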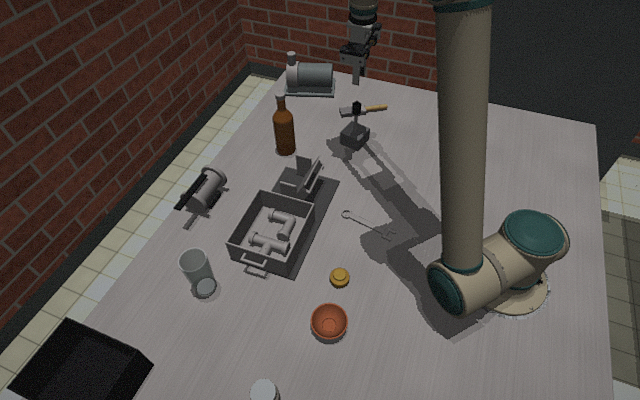

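Both fittings lie flat in the tub: tee at about (255,172) in the top view, elbow at (282,172). The pin head in the wrist view is at (319,202). I'll zoom in for its yaw.

```bash
python3 - <<'E'
import cv2
im=cv2.imread("pics/w7.png");c=im[130:240,260:390];cv2.imwrite("pics/w7z.png",cv2.convertScaleAbs(cv2.resize(c,None,fx=5.4,fy=5.4,interpolation=cv2.INTER_CUBIC),alpha=2.2,beta=5))
E
```

```text
(no output)
```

View pics/w7z.png

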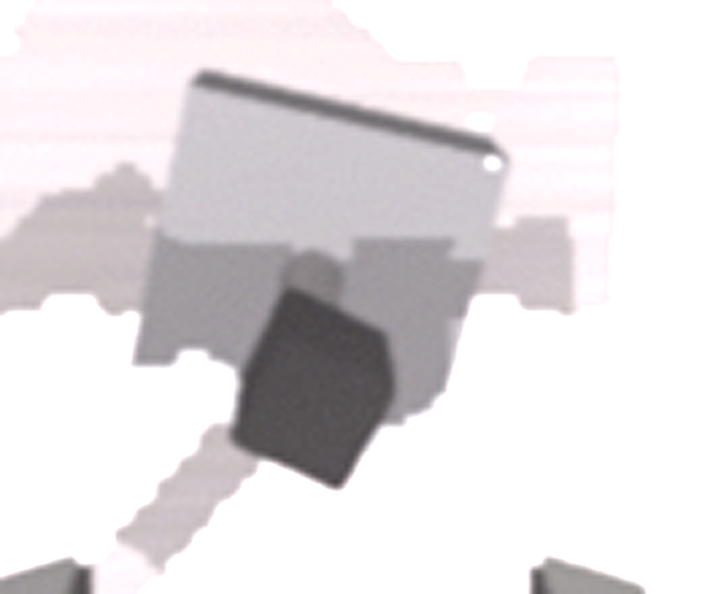

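```bash
python3 - <<'E'
from h import *
from scipy.optimize import minimize
k=json.load(open("k7.json"))
im=cv2.imread("pics/w7.png");S=8;x0,y0=290,160
g=cv2.resize(im[y0:y0+70,x0:x0+60].max(2),None,fx=S,fy=S,interpolation=cv2.INTER_CUBIC)
m=(g<50).astype(np.uint8)
n,l,s,_=cv2.connectedComponentsWithStats(m); i=1+np.argmax(s[1:,4]); m=(l==i).astype(np.uint8); print(s[i])
B=np.array([(x,y,z) for x in(-11,11) for y in(-11,11) for z in(-20,20)])/1000
def sil(p):
    ax=np.array([p[3],p[4],1.]);ax/=np.linalg.norm(ax);x=np.array([np.cos(p[2]),np.sin(p[2]),0]);x-=ax*(x@ax);x/=np.linalg.norm(x)
    Q=B@np.c_[x,np.cross(ax,x),ax].T+[p[0],p[1],.143]
    u=((proj(k,Q)-[x0,y0])*S+S/2-.5).astype(np.float32)
    o=np.zeros_like(m);cv2.fillConvexPoly(o,cv2.convexHull(u).astype(np.int32),1);return o
def c(p): o=sil(p);return 1-(o&m).sum()/(o|m).sum()
for lean in([0,0],None):
  best=None
  for y in np.arange(-.8,.8,.1):
    f=(lambda p:c([*p,*lean])) if lean else c
    st=[.532,-.362,y]+([] if lean else [0,0]); n=len(st)
    sx=[np.array(st)]+[np.array(st)+np.eye(n)[j]*[.004,.004,.15,.03,.03][j] for j in range(n)]
    q_=minimize(f,st,method="Nelder-Mead",options=dict(initial_simplex=sx,maxiter=600))
    if best is None or q_.fun<best.fun:best=q_
  print(best.x,best.fun)
p=[*best.x]
v=cv2.resize(im[y0:y0+70,x0:x0+60],None,fx=S,fy=S);v=cv2.convertScaleAbs(v,alpha=2)
v[cv2.morphologyEx(sil(p),cv2.MORPH_GRADIENT,np.ones((3,3)))>0]=(0,0,255);cv2.imwrite("pics/w7f.png",v)
E
```

```text
[  106   185   238   295 46929]
[ 0.53239413 -0.36070022  1.22500272] 0.12189633185807514
[ 0.53225373 -0.36034832  1.1239203   0.07593987  0.01417246] 0.06375709259522888
```

View pics/w7f.png

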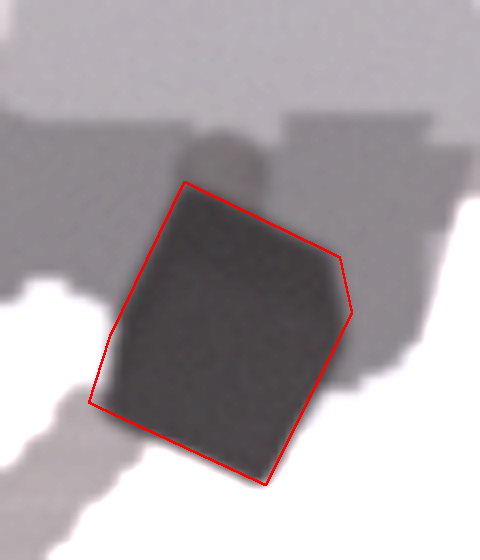

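The fit gives head centre (0.532, -0.3605), yaw about 66°, and a lean of roughly 0.036 rad toward +x (the most the hole allows). Grip with the tool tilted to match.

```bash
cat >> h.py <<'E'
GZ=-.027  # true grasp point in tool z (fingertips found at -8 mm)
GD=.137   # grasp point distance from pin tip
TL=GD+GZ  # tip ahead of TCP
def frame(zt,a):
    x=np.array([np.cos(a),np.sin(a),0]);x-=zt*(x@zt);x/=np.linalg.norm(x);return np.c_[x,np.cross(zt,x),zt]
def nearest(pos,Rs):
    j0=np.array(telemetry.current_joints());best=None
    for Rm in Rs:
        s=inverse_kinematics(np.array(pos),q(Rm))
        if s is not None:
            c=np.abs(np.array(s)-j0).max()
            if best is None or c<best[0]:best=(c,Rm,np.array(s))
    return best
E
cat > pin1.py <<'E'
from h import *
ax=np.array([.036,.006,1.]);ax/=np.linalg.norm(ax);zt=-ax
H=np.array([.5323,-.3605,.143]); G=H+ax*.002
a=1.152
b=nearest(G+zt*GZ*-1+ax*.07,[frame(zt,a),frame(zt,a+np.pi)]);print(b[0],b[2].round(2))
Rm=b[1];T=G-zt*GZ
r.movej(list(b[2]));st()
print(r.move_l(T,vel=.12,guard=10));st()
snap("wrist","w8")
gripper_to(0,f_grip=60);st("grip")
snap("wrist","w8b")
r.move_l(T+ax*.06,vel=.15);st("up")
r.move_l(T+ax*.06+[0,0,.08],vel=.3);st("up")
snap("side","s8");snap("wrist","w8c")
E
python3 pin1.py
```

```text
0.44693908388953874 [-0.68  0.4   1.34 -0.03  1.43  1.31]
 t 29.69 p [ 0.534  -0.3603  0.188 ] op 0.0497 F [0.  0.4 0.1]
False
 t 30.43 p [ 0.532  -0.3612  0.119 ] op 0.0497 F [-0.  -0.5  0.5]
grip t 31.02 p [ 0.5314 -0.3606  0.1182] op 0.0217 F [-0.4 -0.6  1.5]
up t 31.62 p [ 0.5331 -0.3599  0.1772] op 0.0215 F [ 0.4  0.4 -1.8]
up t 32.04 p [ 0.5334 -0.3603  0.2576] op 0.0217 F [-0.5  0.7 -2.7]
```

View pics/w8c.png

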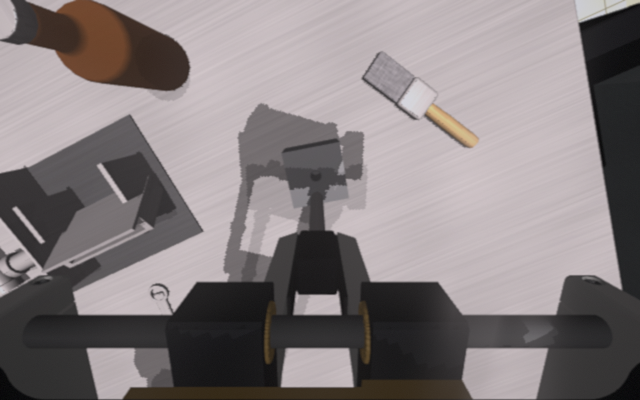

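View pics/s8.png

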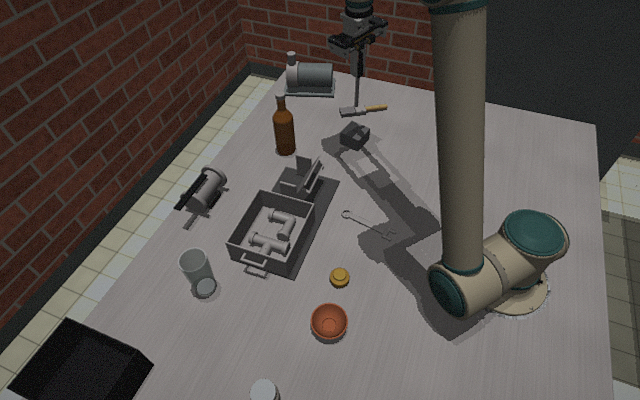

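```bash
python3 - <<'E'
from h import *
k=vision.get_calibration("wrist");p=np.array(telemetry.current_ee_pos());Rt=Rq(telemetry.current_tool_rot())
for dy in(-.005,0,.005): print(dy,[proj(k,p+Rt@np.array([0,dy*(1-d/.11) if 0 else dy*d/.11,d]))[0].round(1).tolist() for d in(.11,.104,.05,0)])
im=cv2.imread("pics/w8c.png");c=im[140:250,260:380];cv2.imwrite("pics/w8z.png",cv2.convertScaleAbs(cv2.resize(c,None,fx=5.4,fy=5.4,interpolation=cv2.INTER_CUBIC),alpha=2.2,beta=5))
E
```

```text
-0.005 [[318.1, 194.1], [318.1, 195.9], [318.3, 214.8], [318.6, 240.9]]
0 [[318.1, 199.0], [318.1, 200.5], [318.3, 217.5], [318.6, 240.9]]
0.005 [[318.1, 203.8], [318.1, 205.2], [318.3, 220.1], [318.6, 240.9]]
```

View pics/w8z.png

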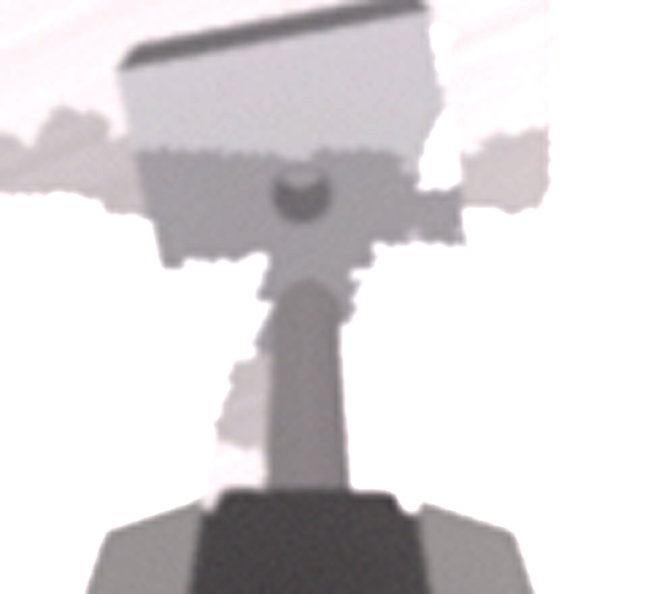

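The pin is held straight. Its tip shows at about (317,192) in the wrist view, about 2 mm off the tool axis toward the camera side. Move to the trough and calibrate x by touching the hood, then y by touching the end sheet.

```bash
cat >> h.py <<'E'
s27,c27=np.sin(np.radians(27)),np.cos(np.radians(27))
RS=Rz(SY)@np.array([[c27,0,-s27],[0,1,0],[s27,0,c27]])
SO=sta(.5,-90,.054)
TT=np.array([0,-.002,TL])
def tcp_for(s,Rm): return SO+RS@(np.array(s)/1000)-Rm@TT
def tip_s(): 
    Rt=Rq(telemetry.current_tool_rot()); return RS.T@(np.array(telemetry.current_ee_pos())+Rt@TT-SO)*1000
def ml(s,Rm,vel=.1,guard=None):
    h=r.move_l(tcp_for(s,Rm),vel=vel,guard=guard); return h
def insR():
    Rt=Rq(telemetry.current_tool_rot()); c=[np.c_[sg*RS[:,1],np.cross(-RS[:,2],sg*RS[:,1]),-RS[:,2]] for sg in(1,-1)]
    return max(c,key=lambda m:np.trace(m.T@Rt))
def fs(): return (RS.T@np.array(telemetry.current_wrist_force())).round(1)
E
cat > ins1.py <<'E'
from h import *
Rm=insR()
P=tcp_for([0,-36,95],Rm);s=inverse_kinematics(P,q(Rm));print(np.round(s,2),np.round(telemetry.current_joints(),2))
r.movej(list(s));r.hold(.1);print(tip_s().round(1),fs());st()
snap("side","s9");snap("wrist","w9");snap("top","t9")
E
python3 ins1.py
```

```text
[-0.59 -0.1   1.94  0.33  0.93  0.8 ] [-0.68  0.38  1.21 -0.03  1.58  1.3 ]
[  1.7 -37.8  94.8] [-0.5  0.3 -1.2]
 t 33.21 p [ 0.4933 -0.1245  0.2363] op 0.0217 F [ 0.1  0.3 -1.2]
```

View pics/w9.png

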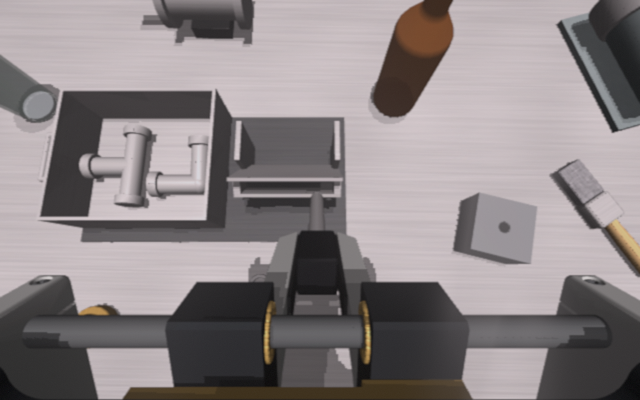

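View pics/s9.png

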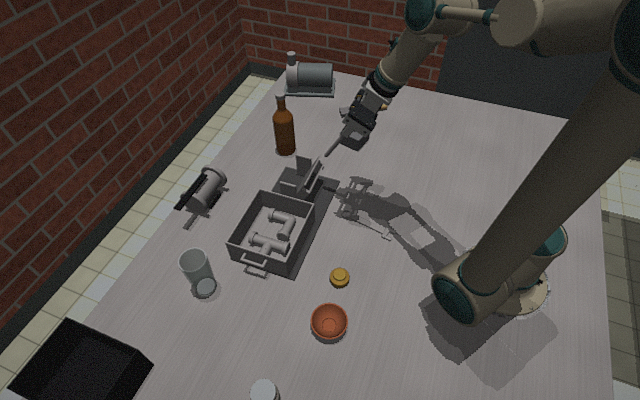

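The pin points into the trough: tip at about (317,195), trough opening at columns 230–342. Descend and touch.

```bash
cat >> h.py <<'E'
def tips(n=8):
    a=[]
    for _ in range(n): a.append(tip_s()); r.hold(.01)
    return np.mean(a,0)
E
cat > ins2.py <<'E'
from h import *
Rm=insR()
print(tips().round(2))
print("dn",ml([0,-36,47],Rm,.1,6),tips().round(2),fs())
h=ml([12,-36,47],Rm,.03,5); print("hood",h,tips(4).round(2),fs())
E
python3 ins2.py; python3 -c "
from h import *;st()"
```

```text
[  0.74 -37.07  94.55]
dn False [  0.51 -36.2   47.26] [-0.5 -0.8 -2.3]
hood True [  3.06 -34.84  46.53] [-1.4 -0.5 -1.4]
 t 34.48 p [ 0.5168 -0.1213  0.194 ] op 0.0217 F [-0.6 -0.5 -1.9]
```

```bash
python3 - <<'E'
from h import *
Rm=insR()
ml([0,-36,47],Rm,.06)
r.hold(.1);print("free",tips(4).round(2),fs())
h=ml([12,-36,47],Rm,.02,7); f=fs();print("hood",h,tip_s().round(2),f,tips(6).round(2),fs());st()
E
```

```text
free [ -1.02 -35.76  46.96] [-0.1 -0.2 -1.5]
hood True [  3.34 -34.47  45.94] [-0.4 -0.1 -2.6] [  3.14 -34.34  45.85] [-0.7 -0.5 -1.8]
 t 35.41 p [ 0.5182 -0.1211  0.1941] op 0.0214 F [ 0.2 -0.5 -1.9]
```

```bash
python3 - <<'E'
from h import *
Rm=insR()
ml([-1,-36,47],Rm,.06)
print("in",ml([-1,-36,18],Rm,.06,7),tips(4).round(2),fs())
for v in(.03,.02):
    h=ml([-1,-62,18],Rm,v,6);print("end",h,tip_s().round(2),tips(5).round(2),fs())
    ml([-1,-42,18],Rm,.06)
r.hold(.1);print("free",tips(4).round(2),fs());st()
E
```

```text
in False [ -3.26 -35.19  17.68] [-1.7 -0.6 -1. ]
end True [ -4.13 -51.96  17.66] [ -4.12 -51.97  17.63] [0.4 0.8 0.3]
end True [ -4.16 -51.89  17.64] [ -4.18 -51.88  17.62] [ 1.8  1.2 -0. ]
free [ -4.03 -39.99  17.87] [-0.2  0.8 -1.3]
 t 38.52 p [ 0.5257 -0.1281  0.1665] op 0.0217 F [ 0.4  0.8 -1.2]
```

The end sheet touched at measured y = -51.9 (true -50) and the hood at x = +3.2 (true +4), so I apply offsets of +1.9 and +0.8. Tracking lags 2–3 mm from stiction, so I'll close the loop on telemetry and probe the plugs.

```bash
cat >> h.py <<'E'
XO,YO=-.8,-1.9
def goto(true,Rm,vel=.08,it=2,tol=.7):
    tgt=np.array(true,float)+[XO,YO,0]; cmd=tgt.copy()
    hit=ml(cmd,Rm,vel,12)
    for _ in range(it):
        m=tips(3); e=tgt-m
        if np.abs(e[:2]).max()<tol or hit: break
        cmd=cmd+np.clip(e,-4,4); hit=ml(cmd,Rm,.03,12)
    return hit,cmd,tips(3)-[XO,YO,0]
E
cat > probe.py <<'E'
from h import *
import sys
Rm=insR()
for y in map(float,sys.argv[1:]):
    hit,cmd,m=goto([0,y,5],Rm)
    c=cmd.copy(); c[2]-=13
    h=ml(c,Rm,.04,7); d=tip_s()-[XO,YO,0]
    print(y,"at",m.round(1),hit,"contact",h,"tip",d.round(1),fs(),round(telemetry.current_t(),2),flush=True)
    if not h or d[2]<-5: break
    c[2]=cmd[2]+1; ml(c,Rm,.1)
E
python3 probe.py -48 -32
```

```text
-48.0 at [  0.4 -47.4   5.8] False contact False tip [ -0.  -47.2  -7.7] [-0.2 -0.9 -1. ] 39.68
```

No contact down to z = -7.7 at the first plug position. Either this is the hole or my z is off, so feel deeper under guard.

```bash
python3 - <<'E'
from h import *
Rm=insR()
m=tips(3); h=ml([m[0],m[1],-22],Rm,.05,7); print(h,tip_s().round(1),fs(),tips(4).round(1),round(telemetry.current_t(),2))
E
```

```text
False [ -3.7 -47.7 -22.4] [-0.3 -2.1 -1.7] [ -3.7 -47.7 -22.3] 40.19
```

```bash
python3 - <<'E'
from h import *
Rm=insR()
hit,cmd,m=goto([0,-48,-24],Rm,.05,it=2);print(hit,cmd.round(1),m.round(1),fs())
c=cmd.copy();c[2]-=24
h=ml(c,Rm,.04,12);print(h,(tip_s()-[XO,YO,0]).round(1),fs(),tips(4).round(1),round(telemetry.current_t(),2))
E
```

```text
False [  2.1 -52.  -24. ] [  0.2 -48.2 -23.9] [-0.3 -0.1 -1.8]
True [  0.2 -48.3 -40.5] [-0.8  0.7  7.4] [ -0.6 -50.2 -40.5] 41.27
```

Bottom felt at z = -40.5, which matches the 40 mm depth, so the missing plug is the first one (y = -48). Press once more, look, release and withdraw straight along the axis.

```bash
cat > rel.py <<'E'
from h import *
Rm=insR()
m=tips(3); h=ml([m[0]+2,m[1]-2,m[2]-6],Rm,.04,18);print("press",h,(tip_s()-[XO,YO,0]).round(1),fs());
m2=tips(3);print(m2.round(1))
gripper_to(.045);st("open");m3=tips(3);print(m3.round(1))
p=np.array(telemetry.current_ee_pos())
r.move_l(p+RS[:,2]*.08,vel=.15);st("back")
r.move_l(p+RS[:,2]*.10+[-.06,0,.06],vel=.3);st()
snap("side","s10");snap("wrist","w10");snap("top","t10")
for c in("top","side","wrist"):
  print(c,[(np.round(m["at"],3),round(m["score"],2)) for m in models.boxes_of("pin",c)][:2])
E
python3 rel.py
```

```text
press True [  2.9 -48.4 -41.8] [-0.8  0.4 11.5]
[  2.1 -50.3 -41.8]
open t 42.1 p [ 0.5571 -0.1374  0.1147] op 0.0446 F [-0.7  1.1 -0.9]
[  0.5 -50.  -42.4]
back t 42.81 p [ 0.5206 -0.1381  0.1857] op 0.0454 F [-0.1  0.9 -0.1]
 t 43.31 p [ 0.4518 -0.1385  0.263 ] op 0.045 F [-0.3 -1.1 -1.2]
top [(array([0.444, 0.478, 0.065]), 0.74), (array([ 0.585, -0.087,  0.075]), 0.71)]
side [(array([ 0.538, -0.13 ,  0.129]), 0.47)]
wrist [(array([ 0.53 , -0.137,  0.149]), 0.68)]
```

View pics/w10.png

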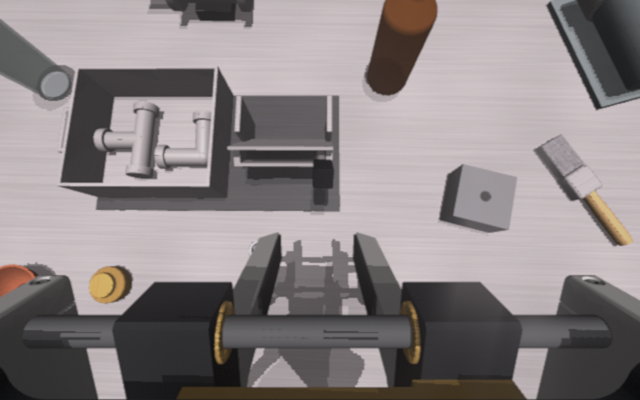

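View pics/s10.png

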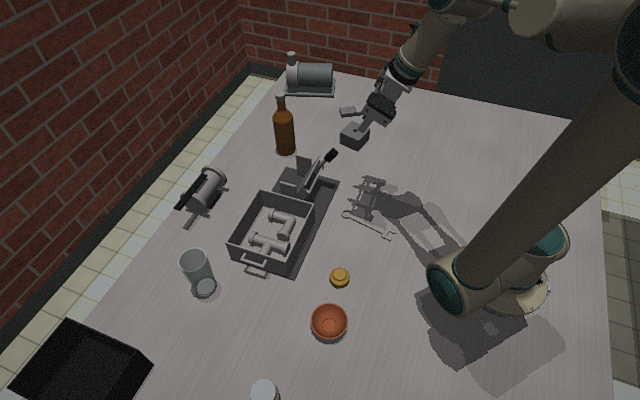

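View pics/t10.png

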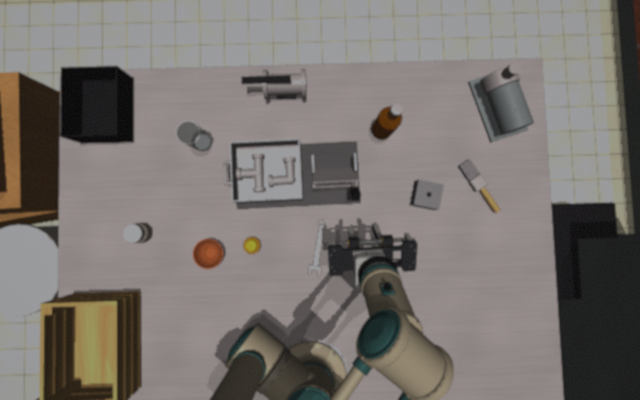

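The pin stands at the -y end of the trough, with its head at (323,170) in the wrist view, (331,156) in the side view and (354,194) in the top view. Compare with the expected head position at home.

```bash
python3 - <<'E'
from h import *
for z in(95,135):
  for x in(-4,0): print(z,x,{c:proj(vision.get_calibration(c),SO+RS@(np.array([x,-48,z])/1000))[0].round(1).tolist() for c in("wrist","side","top")})
for c,(a,b) in dict(wrist=(323,165),side=(331,156),top=(354,194)).items():
    im=cv2.imread(f"pics/{dict(wrist='w10',side='s10',top='t10')[c]}.png"); cv2.imwrite(f"pics/z_{c}.png",cv2.convertScaleAbs(cv2.resize(im[b-40:b+40,a-50:a+50],None,fx=5,fy=5,interpolation=cv2.INTER_CUBIC),alpha=2))
cv2.imwrite("pics/z_all.png",np.hstack([cv2.resize(cv2.imread(f"pics/z_{c}.png"),(400,320)) for c in("wrist","side")]))
E
```

```text
95 -4 {'wrist': [318.5, 168.1], 'side': [328.9, 154.8], 'top': [354.2, 191.6]}
95 0 {'wrist': [318.5, 164.5], 'side': [327.8, 154.1], 'top': [354.2, 190.2]}
135 -4 {'wrist': [317.9, 175.4], 'side': [335.0, 147.2], 'top': [355.9, 197.7]}
135 0 {'wrist': [317.9, 171.4], 'side': [333.8, 146.4], 'top': [355.9, 196.3]}
```

View pics/z_all.png

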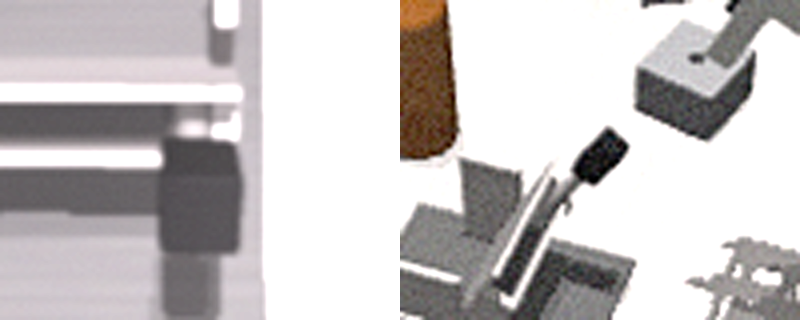

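The side view puts the head centre at (331,155). Home predicts (328.9,154.8) and resting on a plug predicts (335,147), so the pin is home.

```bash
python3 - <<'E'
from h import *
r.hold(.2);st();print(r.sign_off())
E
```

```text
t 43.81 p [ 0.4519 -0.1382  0.2634] op 0.0449 F [-0.5  0.3 -0. ]
the job is handed in; nothing more can be done
None
```

The job is done and handed in at 43.8 s. The elbow and tee lie flat in the tub below its rim. The locking pin is fully home in the missing-plug hole, which was the first one, at y = -48 mm.

- **Elbow:** The first grasp closed on nothing. A touch on the bare bench showed the fingertips 8 mm behind the TCP, not the stated 25 mm ahead of it. I corrected for that, and every grasp after it held.
- **Pin:** Touching the hood and the trough's end sheet fixed x and y. I started probing at y = -48 and the pin met no face there, so I did not probe the other six positions. It stopped on firm ground at z = -40.5 mm, against a stated depth of 40 mm, and a second press read -41.8 mm. I then released it and withdrew.
- **Last checks:** After release, the side camera puts the pin's head within about 2 pixels of the home prediction. Resting on a plug would put it about 8 pixels away. The head leans slightly toward the robot, within the hole's play. The bystanders look unmoved in the pictures, though I did not measure each one, and the gripper was clear of everything.
- **Disagreements:** Besides the fingertip offset, arm positions lagged commands by 2–3 mm in the trough. I corrected this from the telemetry. The top-view network did not find the pin after release, so its final position rests on the side and wrist pictures.

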